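# Fetch the kitchen timer from behind the jars

### The arm

A 6-joint arm with a two-finger parallel gripper is mounted at the origin on the work surface. World frame = base frame: x ahead of the robot, y to its left, z up, the work surface at z = 0. Lengths are in m, angles in rad, forces in N, time in s.
With the tool pointing down it reaches from about 0.375 to 0.9 m from the base axis. Payload 3.1 kg.
Tool frame: the origin (TCP) lies midway between the tips of the shut fingers; the grasp point (between the pads) lies 19 mm behind it; z points along the fingers, y is the line along which they close (so a half turn about z gives the same grasp; the last joint's range is limited). The gripper opens to 87 mm and grips with 3 to 60 N. Pads are 19 mm wide; open, the fingers measure 117 mm over their backs; the gripper's body (75 mm by 190 mm) begins 51 mm behind the grasp point.
Start: joints at [1.161, 0.527, 1.433, -0, 1.181, -0.178], TCP at [0.143, 0.608, 0.223] pointing down, gripper open.
Joint ranges: [-3.08, 3.08], [-0.75, 2.2], [0.22, 2.44], [-1.43, 4.57], [0, 2.65], [-2.85, 2.85]. Speed limits (rad/s): [2.79, 2.79, 3.14, 3.14, 3.14, 3.14].

### API

Orientations are given as a unit quaternion [x, y, z, w].
In Python, from rig import status, imaging, order gives the robot as it stands.
- The arm moves only by the tool arm_command, never from a script. Its argument "deltas" is one flat list of numbers, 5 for each row, row after row: the opening, from -1 (shut) to 1 (fully open), so that 0 is half open, then the shift along the tool's x, y, z in m, then the turn about the tool's z in rad. In form: [gripper, tx, ty, tz, roll, gripper, tx, ty, tz, roll, ...]. A call has 1 to 12 rows; each row shifts and turns the commanded pose from where the row before left it, along the tool's axes as they then stand; what a row does not reach is not made up. A row lasts 1/8 s, in which the tool goes at most 62.5 mm and 10.7 degrees, less where a joint would pass 70% of its speed; a pose out of reach is approached as far as the arm can. A call with a gripper value outside its range is refused whole. The fingers move at their own pace and stop on an object; "newtons" is the grip in N (left out, the last holds). Time passes only in rows, so rows that do not move let the fingers close. It gives the time, the measured TCP pose, the force, the opening and the grip force at its end, in the units of the state.
- status.get_obs(): the state, without advancing time (a new reading comes with each control period).
- imaging.camera(name): name is "side" or "top"; returns (picture, depth): 400x640x3 uint8, red, green, blue; 400x640 float32, m along the optical axis (not along the pixel's ray), 0 where there is no reading.
- imaging.camera_params(name): a dict with "intrinsics" (3x3 intrinsics, pixels), "camera_from_world" (4x4, takes a point from world to camera coordinates). Camera axes: x right, y up, looking along -z (the intrinsics and any distortion apply to the point x, -y, -z); pixel columns grow to the right and rows downward; lengths in m; the calibration is good to about 2 mm. A picture is of the moment at which its call begins. camera_params takes no time and is no camera call.
- order.hand_in(): hands the job in; it is judged then, once.
The state is a dict: "time": time; "q": joint angles; "joint_velocities": joint speeds; "joint_torque": joint torques, N m; "position": TCP position; "tool_rot": TCP orientation; "ft_force": force on the tool from outside, world axes, zero at the start; "moment": the same for the moment, N m; "grip_width": finger opening in m; "grip_force": force on a finger pad.
Only numpy, scipy, OpenCV 4.12 (cv2) and the standard library are available. Lean on these libraries where they do the work, as an engineer would, in place of code of your own. Each camera call takes 0.05 s, during which the arm holds its last target. There are 200 camera calls.

### The job

The yellow kitchen timer is shut in behind the three storage jars on the rack: first stand all three jars on the chopping board, then fetch the timer and set it in the middle of the round cork mat, and only then put each jar back in the middle of the coaster of its own colour. Leave the timer in its place until all three jars are on the board, keep the jars and the timer upright all the while, and do not disturb the small white salt pot on the rack.

Things in the scene. Friction and masses are not known exactly. Their poses are not given: they have to be found in the camera images.
- red_jar_mid (a point): Centre (half-way up, on the axis) of the loose storage jar with the red lid: a white upright cylinder with a red band and a red lid, 52 mm across all the way up (lid too), 120 mm tall, about 0.3 kg; its z axis points up. It starts upright on the coaster of its own colour.
- blue_jar_mid (a point): Centre (half-way up, on the axis) of the loose storage jar with the blue lid: a white upright cylinder with a blue band and a blue lid, 52 mm across all the way up (lid too), 120 mm tall, about 0.3 kg; its z axis points up. It starts upright on the coaster of its own colour.
- green_jar_mid (a point): Centre (half-way up, on the axis) of the loose storage jar with the green lid: a white upright cylinder with a green band and a green lid, 52 mm across all the way up (lid too), 120 mm tall, about 0.3 kg; its z axis points up. It starts upright on the coaster of its own colour.
- timer_mid (a point): Centre (half-way up, on the axis) of the loose round yellow kitchen timer: 56 mm across up to 38 mm from its foot, then a narrower white dial; 50 mm tall, about 0.12 kg; z axis up. It starts on the 12 mm thick wooden rack, 62 mm centre to centre from each of the three jars, which stand on three sides of it (robot's side, left, right); on the fourth side, 70 mm from its centre, a thin steel rail runs along the rack's far edge, its top 40 mm above the counter.
- red_coaster: Round red coaster, 64 mm across and 3 mm thick, fixed on the wooden rack (12 mm thick): the place of the jar with the red lid. Origin at the centre of its underside, z up; its top is 15 mm above the counter.
- blue_coaster: Round blue coaster, 64 mm across and 3 mm thick, fixed on the wooden rack (12 mm thick): the place of the jar with the blue lid. Origin at the centre of its underside, z up; its top is 15 mm above the counter.
- green_coaster: Round green coaster, 64 mm across and 3 mm thick, fixed on the wooden rack (12 mm thick): the place of the jar with the green lid. Origin at the centre of its underside, z up; its top is 15 mm above the counter.
- board: Empty light-wood chopping board, fixed on the counter: 180 mm along its own x, 250 mm along its own y, 15 mm thick; origin at the centre of its underside, z up.
- cork_mat: Round cork mat, 90 mm across and 5 mm thick, fixed on the counter; origin at the centre of its underside, z up.
- salt_pot_mid (a point): Centre of the small loose white salt pot, 34 mm across and 32 mm tall, standing near a corner of the rack, beside the jars on the robot's side (about 60 g). Leave it alone.

How it is judged:
By the outcome, as a careful person would: the job done as asked, in the order asked, and still so for the second after the job is handed in, with the robot touching nothing.
It also fails if it takes over 144 s, if anything falls off the work surface, if the arm or the gripper's body presses on something with over 40 N, if the wrist force passes 120 N, or if a joint passes its speed limit or range.

## Working session

There is one attempt and no reset: what is moved stays moved. The work goes in short steps, Python scripts to look and compute and a tool call to move; the robot and the scene stay as the last step left them, time stands still between calls to the robot, and variables do not carry over. Pictures are saved under pics/ and viewed, at most 14 in all, crops included, and the job is handed in when it is done.

Besides the shell and the picture viewer there is one more tool, called after "Request:" as name(argument=value, ...), one argument or row to a line, values as JSON. arm_command: Moves the arm, as the interface text tells. Its arguments: {"type":"object","properties":{"deltas":{"type":"array"},"newtons":{"type":"number"}},"required":["deltas"]}

```bash
ls; mkdir -p pics
python3 - <<'E'
from rig import status, imaging
import cv2, numpy as np
o=status.get_obs()
print({k:np.round(v,3).tolist() for k,v in o.items()})
for n in("top","side"):
    p,d=imaging.camera(n); cv2.imwrite(f"pics/{n}0.png",p[:,:,::-1]); np.savez(f"{n}0.npz",p=p,d=d)
    c=imaging.camera_params(n); print(n,{k:np.round(v,4).tolist() if not isinstance(v,str) else v for k,v in c.items()})
E
```

```text
pics
{'time': 0.0, 'q': [1.162, 0.528, 1.434, -0.0, 1.181, -0.179], 'joint_velocities': [-0.001, 0.0, -0.0, -0.001, -0.0, 0.0], 'joint_torque': [0.0, -44.004, -17.659, 0.063, 0.058, -0.0], 'position': [0.143, 0.608, 0.222], 'tool_rot': [0.115, 0.993, -0.001, -0.0], 'ft_force': [0.48, 0.012, -0.851], 'moment': [-0.004, -0.042, -0.035], 'grip_force': 0.0, 'grip_width': 0.087}
top {'intrinsics': [[419.9297, 0.0, 322.2695], [0.0, 419.9297, 196.7011], [0.0, 0.0, 1.0]], 'camera_from_world': [[0.0061, -0.9995, 0.0326, -0.0162], [0.9845, 0.0117, 0.175, -0.4911], [-0.1753, 0.031, 0.984, -0.9043], [0.0, 0.0, 0.0, 1.0]]}
side {'intrinsics': [[439.7153, 0.0, 321.9056], [0.0, 439.7153, 206.7485], [0.0, 0.0, 1.0]], 'camera_from_world': [[0.9974, -0.0678, 0.025, -0.5033], [0.0167, 0.5534, 0.8328, -0.072], [-0.0703, -0.8302, 0.5531, -0.9558], [0.0, 0.0, 0.0, 1.0]]}
```

View pics/top0.png

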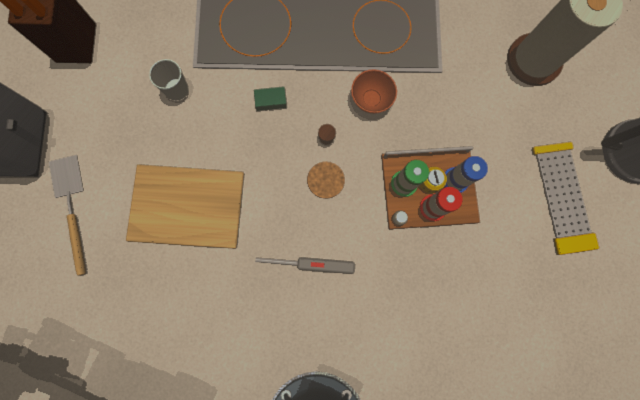

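View pics/side0.png

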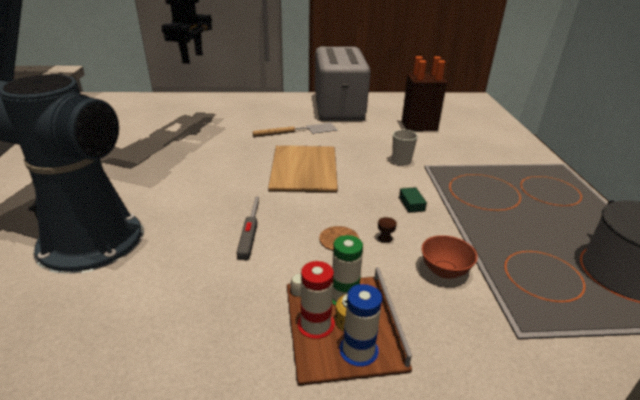

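Top view: the jars are green (416,172), blue (474,168) and red (449,199). The timer is at (434,180), salt pot (401,217), mat (326,180), board (186,206), and the rack spans about 385–478 × 150–228. Next I measure them.

```bash
cat > h.py <<'E'
import numpy as np, cv2
from rig import status, imaging
def cam(n,file=None):
    if file: z=np.load(file); p,d=z['p'],z['d']
    else: p,d=imaging.camera(n)
    c=imaging.camera_params(n); K=np.array(c['intrinsics']); T=np.linalg.inv(np.array(c['camera_from_world']))
    v,u=np.mgrid[:400,:640]
    ray=np.stack([(u-K[0,2])/K[0,0],-(v-K[1,2])/K[1,1],-np.ones_like(u,float)],-1)
    W=(ray*d[...,None])@T[:3,:3].T+T[:3,3]
    hsv=cv2.cvtColor(p,cv2.COLOR_RGB2HSV)
    return p,d,W,hsv,ray@T[:3,:3].T,T[:3,3]
HUE={'red':(175,5),'blue':(105,125),'green':(50,80),'yellow':(22,34)}
def hmask(hsv,c,smin=120,vmin=50):
    a,b=HUE[c]; h=hsv[...,0]
    m=((h>=a)&(h<=b)) if a<b else ((h>=a)|(h<=b))
    return m&(hsv[...,1]>smin)&(hsv[...,2]>vmin)
def onplane(R,C,uv,z):
    "pixel (u,v) to plane z"
    u,v=uv; r=cv2.remap(R.astype(np.float32),np.float32([[u]]),np.float32([[v]]),cv2.INTER_LINEAR)[0,0]
    return C+r*(z-C[2])/r[2]
def circ(m):
    "centre of the min enclosing circle of the largest blob, in pixels"
    cs,_=cv2.findContours(m.astype(np.uint8),cv2.RETR_EXTERNAL,cv2.CHAIN_APPROX_NONE)
    c=max(cs,key=cv2.contourArea); return cv2.minEnclosingCircle(c),c
E
python3 - <<'E'
from h import *
for n in('top','side'):
    p,d,W,hsv,R,C=cam(n,n+'0.npz'); print(n,'cam at',C.round(3))
    for c in('red','blue','green'):
        m=hmask(hsv,c)
        t=m&(abs(W[...,2]-.135)<.012)
        pts=W[t]; 
        if len(pts)<5: print(c,'few',t.sum(), m.sum()); continue
        hull=pts[:,:2].astype(np.float32); cc,r=cv2.minEnclosingCircle(hull)
        print(c,t.sum(),'z',np.percentile(pts[:,2],[5,50,95]).round(4),'circ',np.round(cc,4),round(r,4),'mean',pts.mean(0).round(4))
    m=hmask(hsv,'yellow')&(W[...,2]>.03); print('yellow',m.sum(),[ (k.round(4)) for k in (W[m].min(0),W[m].max(0),W[m].mean(0))])
    if n=='top':
        for uv,nm in(((434,180),'timer'),((401,217),'salt'),((326,180),'mat'),((186,206),'board'),((449,199),'redc'),((474,168),'bluec'),((416,172),'greenc')):
            u,v=uv; print(nm,W[v,u].round(4),hsv[v,u],'depth',d[v,u])
E
```

```text
top cam at [0.325 0.018 0.976]
red 436 z [0.1299 0.1349 0.1375] circ [ 0.4744 -0.2716] 0.0258 mean [ 0.4736 -0.2695  0.1347]
blue 332 z [0.1327 0.1351 0.1377] circ [ 0.5407 -0.3276] 0.0244 mean [ 0.5404 -0.3271  0.1351]
green 258 z [0.1328 0.1351 0.1372] circ [ 0.5313 -0.2049] 0.0242 mean [ 0.5332 -0.2076  0.1351]
yellow 167 [array([ 0.3251, -0.2937,  0.0456]), array([0.5625, 0.0176, 0.9763]), array([ 0.524 , -0.2596,  0.0784])]
timer [ 0.5288 -0.262   0.063 ] [ 69  10 176] depth 0.9431512
salt [ 0.4469 -0.1894  0.0439] [ 60   9 175] depth 0.94527483
mat [ 0.5386 -0.0216  0.0038] [ 14 141 154] depth 0.9957043
board [0.471  0.2998 0.015 ] [ 18 137 171] depth 0.96284604
redc [ 0.4727 -0.2683  0.1382] [ 65   9 175] depth 0.85945046
bluec [ 0.539  -0.3243  0.1372] [ 44  16 176] depth 0.87380564
greenc [ 0.5294 -0.2031  0.1346] [ 66   7 176] depth 0.8709789
side cam at [ 0.436 -0.788  0.601]
red 656 z [0.1255 0.1363 0.1378] circ [ 0.4748 -0.271 ] 0.0265 mean [ 0.4744 -0.2773  0.1346]
blue 641 z [0.131  0.1363 0.1378] circ [ 0.5416 -0.328 ] 0.0262 mean [ 0.5409 -0.332   0.1358]
green 353 z [0.1338 0.1366 0.138 ] circ [ 0.5312 -0.2065] 0.0248 mean [ 0.5309 -0.2095  0.1364]
yellow 23 [array([ 0.506 , -0.2788,  0.0464]), array([ 0.5549, -0.1787,  0.137 ]), array([ 0.5178, -0.2068,  0.1145])]
```

Jar positions agree in both views: red (0.4745,-0.271), blue (0.541,-0.328), green (0.531,-0.206). The timer is 62 mm from each, which puts it at (0.536,-0.267). I'll measure the mat and board, and start moving towards the rack.

Run:
```python
from h import *
for n in('top','side'):
    p,d,W,hsv,R,C=cam(n,n+'0.npz')
    h,s=hsv[...,0],hsv[...,1]; wood=(h>8)&(h<24)&(s>90)&(abs(W[...,2])<.03)
    x,y=W[...,0],W[...,1]
    m=wood&(np.hypot(x-.5386,y+.0216)<.07)
    cc,r=cv2.minEnclosingCircle(W[m][:,:2].astype(np.float32)); print(n,'mat',m.sum(),np.round(cc,4),round(r,4),W[m].mean(0).round(4))
    m=wood&(abs(x-.47)<.14)&(y>.12)&(y<.45)&(W[...,2]>.008)
    m=cv2.morphologyEx(m.astype(np.uint8),cv2.MORPH_OPEN,np.ones((5,5)))>0
    print('board',m.sum(),[np.round(k,4) for k in cv2.minAreaRect(W[m][:,:2].astype(np.float32))],np.median(W[m][:,2]).round(4))
```

```text
top mat 1084 [ 0.5405 -0.0205] 0.0451 [ 0.5396 -0.0205  0.0051]
board 8389 [array([0.473 , 0.3016]), array([0.2497, 0.1794]), np.float64(86.7729)] 0.015
side mat 462 [ 0.5412 -0.0177] 0.0474 [ 0.531  -0.0096  0.0072]
board 2852 [array([0.4736, 0.3017]), array([0.2529, 0.1783]), np.float64(86.3053)] 0.0177
```

Request:
arm_command(
  deltas=[1,-0.04,-0.04,0,-0.115,1,-0.04,-0.04,0,-0.115,1,-0.04,-0.04,0,0,1,-0.04,-0.04,0,0,1,-0.04,-0.04,0,0,1,-0.04,-0.04,0,0,1,-0.04,-0.04,0,0,1,0,0,0,0],
  newtons=30,
)

```text
time: 1.1
position: [0.4106, 0.3133, 0.2224]
tool_rot: [0.003, 1.0, -0.0, 0.0]
ft_force: [-0.3, 1.4, 0.1]
grip_width: 0.0872
grip_force: 0.0
```

Request:
arm_command(
  deltas=[1,-0.006,-0.053,0,0,1,-0.006,-0.053,0,0,1,-0.006,-0.053,0,0,1,-0.006,-0.053,0,0,1,-0.006,-0.053,0,0,1,-0.006,-0.053,0,0,1,-0.006,-0.053,0,0,1,-0.006,-0.053,0,0,1,-0.006,-0.053,0,0,1,-0.006,-0.053,0,0,1,-0.004,-0.054,0,0,1,0,0,0,0],
)

```text
time: 2.6
position: [0.4721, -0.2712, 0.2223]
tool_rot: [0.002, 1.0, -0.001, 0.001]
ft_force: [-0.4, 0.2, -0.3]
grip_width: 0.0871
grip_force: 0.0
```

Request:
arm_command(
  deltas=[1,-0.002,0,0.04,0,1,0,0,0.04,0,1,0,0,0.035,0,1,0,0,0.021,0,1,0,0,0,0,-1,0,0,0,0,-1,0,0,0,0,-1,0,0,0,0,-1,0,0,0,0,-1,0,0,0,0],
  newtons=30,
)

```text
time: 3.85
position: [0.4735, -0.2688, 0.087]
tool_rot: [0.0, 1.0, -0.001, 0.0]
ft_force: [-0.3, -1.4, 1.8]
grip_width: 0.0519
grip_force: 29.9
```

Request:
arm_command(
  deltas=[-1,0,0,-0.03,0,-1,0,0,-0.05,0,-1,0,0,-0.06,0,-1,0.005,0.04,0,0,-1,0.005,0.055,0,0,-1,0.005,0.055,0,0,-1,0.005,0.055,0,0,-1,0.005,0.055,0,0,-1,0.005,0.055,0,0,-1,0.005,0.055,0,0,-1,0.005,0.055,0,0,-1,0.005,0.055,0,0],
)

```text
time: 5.35
position: [0.4275, 0.2134, 0.2261]
tool_rot: [0.001, 1.0, -0.0, -0.001]
ft_force: [0.3, 0.4, -2.5]
grip_width: 0.0513
grip_force: 29.9
```

Request:
arm_command(
  deltas=[-1,0.002,0.055,0,0,-1,0,0.055,0,0,-1,0,0.045,0,0,-1,0,0,0.05,0,-1,0,0,0.05,0,-1,0,0,0.025,0,-1,0,0,0.01,0,-1,0,0,0.004,0,-1,0,0,0,0],
)

```text
time: 6.48
position: [0.4273, 0.3671, 0.0883]
tool_rot: [0.0, 1.0, 0.0, 0.001]
ft_force: [0.2, -0.1, -1.9]
grip_width: 0.0513
grip_force: 29.9
```

Request:
arm_command(
  deltas=[-1,0,0,0.001,0,-1,0,0,0,0,0,0,0,0,0,1,0,0,0,0,1,0,0,0,0,1,0,0,0,0,1,0,0,-0.03,0,1,0,0,-0.05,0,1,0,0,-0.06,0],
)

```text
time: 7.6
position: [0.4261, 0.3664, 0.2271]
tool_rot: [0.0, 1.0, -0.001, -0.001]
ft_force: [0.8, 1.4, -0.4]
grip_width: 0.0867
grip_force: 0.0
```

```bash
cat > jars.py <<'E'
from h import *
def jars(W,hsv):
    for c in('red','blue','green'):
        t=hmask(hsv,c)&(abs(W[...,2]-.135)<.012)
        if t.sum()<30: print(c,'few',t.sum()); continue
        pts=W[t]; cc,r=cv2.minEnclosingCircle(pts[:,:2].astype(np.float32))
        print(c,t.sum(),'z',np.median(pts[:,2]).round(4),np.round(cc,4),round(r,4))
E
python3 - <<'E'
from jars import *
p,d,W,hsv,R,C=cam('top'); cv2.imwrite('pics/top1.png',p[:,:,::-1]); np.savez('top1.npz',p=p,d=d); jars(W,hsv)
m=hmask(hsv,'red')&(np.hypot(W[...,0]-.474,W[...,1]+.271)<.05)&(abs(W[...,2]-.015)<.01)
print('red coaster',m.sum(),cv2.minEnclosingCircle(W[m][:,:2].astype(np.float32)),W[m].mean(0))
o=status.get_obs(); print(o['position'],o['grip_width'])
E
```

```text
red few 12
blue 331 z 0.1352 [ 0.5413 -0.3286] 0.0247
green 224 z 0.1352 [ 0.5315 -0.2051] 0.0243
red coaster 557 ((0.47473153471946716, -0.2714531421661377), 0.031563494354486465) [ 0.47424151 -0.27140761  0.01523613]
[0.43048945 0.36917712 0.23617579] 0.086732563830581
```

Run:
```python
from h import *
for i in range(3):
    o=status.get_obs(); print(o['time'],o['position'].round(4) if hasattr(o['position'],'round') else o['position'])
    imaging.camera('side')
p,d,W,hsv,R,C=cam('side'); cv2.imwrite('pics/side1.png',p[:,:,::-1])
from jars import jars; jars(W,hsv)
```

```text
7.65 [0.4305 0.3692 0.2362]
7.7 [0.4307 0.3692 0.2335]
7.75 [0.4289 0.3681 0.2304]
red 135 z 0.1354 [0.4282 0.3594] 0.0241
blue 652 z 0.1363 [ 0.5408 -0.3278] 0.026
green 352 z 0.1366 [ 0.5313 -0.2049] 0.0256
```

View pics/side1.png

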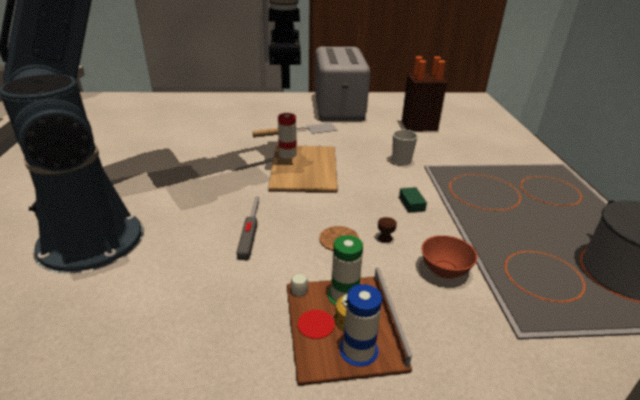

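The side view shows the red jar upright at the far robot-side corner of the board (287,140). Its coaster is clear at (316,324). Blue is next.

Request:
arm_command(
  deltas=[1,-0.01,-0.05,0,0,1,-0.01,-0.055,0,0,1,-0.01,-0.055,0,0,1,-0.01,-0.055,0,0,1,-0.01,-0.055,0,0,1,-0.01,-0.055,0,0,1,-0.01,-0.055,0,0,1,-0.01,-0.055,0,0,1,-0.01,-0.055,0,0,1,-0.01,-0.055,0,0,1,-0.01,-0.055,0,0,1,-0.004,-0.055,0,0],
)

```text
time: 9.35
position: [0.5394, -0.2894, 0.2239]
tool_rot: [0.0, 1.0, 0.002, -0.002]
ft_force: [0.3, -0.8, 0.2]
grip_width: 0.0872
grip_force: 0.0
```

Request:
arm_command(
  deltas=[1,0,-0.04,0,0,1,0,0,0,0,1,0,0,0,0,1,0,0,0,0,1,0,0,0,0],
)

```text
time: 9.98
position: [0.5403, -0.3269, 0.2265]
tool_rot: [-0.0, 1.0, 0.0, -0.0]
ft_force: [-0.3, -0.0, 0.9]
grip_width: 0.0869
grip_force: 0.0
```

Request:
arm_command(
  deltas=[1,-0.001,-0.001,0.05,0,1,0,0,0.05,0,1,0,0,0.03,0,1,0,0,0.01,0,1,0,0,0,0,1,0,0,0,0,1,0,0,0,0,-1,0,0,0,0,-1,0,0,0,0,-1,0,0,0,0,-1,0,0,0,0,-1,0,0,0,0],
  newtons=30,
)

```text
time: 11.48
position: [0.5411, -0.329, 0.0864]
tool_rot: [0.0, 1.0, 0.0, -0.0]
ft_force: [0.4, 0.8, -0.1]
grip_width: 0.0515
grip_force: 29.9
```

Request:
arm_command(
  deltas=[-1,0,0,-0.03,0,-1,0,0,-0.05,0,-1,0,0,-0.06,0,-1,0.006,0.04,0,0,-1,0.006,0.055,0,0,-1,0.006,0.055,0,0,-1,0.006,0.055,0,0,-1,0.006,0.055,0,0,-1,0.006,0.055,0,0,-1,0.006,0.055,0,0,-1,0.006,0.055,0,0,-1,0.006,0.055,0,0],
)

```text
time: 12.98
position: [0.4868, 0.1524, 0.2261]
tool_rot: [0.0, 1.0, -0.0, -0.0]
ft_force: [0.3, 0.2, -2.3]
grip_width: 0.0514
grip_force: 29.9
```

Request:
arm_command(
  deltas=[-1,0.006,0.055,0,0,-1,0.006,0.055,0,0,-1,0,0.039,0,0,-1,0,0,0,0,-1,0,0,0.05,0,-1,0,0,0.05,0,-1,0,0,0.025,0,-1,0,0,0.01,0,-1,0,0,0.004,0,-1,0,0,0,0,-1,0,0,0,0,-1,0,0,0,0],
)

```text
time: 14.48
position: [0.4761, 0.3, 0.0884]
tool_rot: [0.0, 1.0, 0.0, 0.001]
ft_force: [-0.5, -0.2, -3.0]
grip_width: 0.0514
grip_force: 29.9
```

Request:
arm_command(
  deltas=[-1,0,0,0.0015,0,-1,0,0,0,0,0,0,0,0,0,1,0,0,0,0,1,0,0,0,0,1,0,0,0,0,1,0,0,-0.03,0,1,0,0,-0.05,0,1,0,0,-0.06,0,1,0,0,0,0,1,-0.005,-0.04,0,0,1,-0.006,-0.055,0,0],
)

```text
time: 15.98
position: [0.486, 0.2045, 0.2252]
tool_rot: [-0.001, 1.0, -0.0, -0.0]
ft_force: [0.6, 0.6, 0.7]
grip_width: 0.0872
grip_force: 0.0
```

Request:
arm_command(
  deltas=[1,-0.006,-0.055,0,0,1,-0.006,-0.055,0,0,1,-0.006,-0.055,0,0,1,-0.006,-0.055,0,0,1,-0.006,-0.055,0,0,1,-0.006,-0.055,0,0,1,-0.006,-0.055,0,0,1,-0.002,-0.025,0,0,1,0,0,0,0,1,0,0,0,0,1,0,0,0,0],
)

```text
time: 17.35
position: [0.53, -0.2032, 0.2259]
tool_rot: [-0.001, 1.0, 0.0, -0.0]
ft_force: [0.3, 0.6, -0.0]
grip_width: 0.0871
grip_force: 0.0
```

Run:
```python
from jars import *
for n in('top','side'):
    p,d,W,hsv,R,C=cam(n); cv2.imwrite(f'pics/{n}2.png',p[:,:,::-1]); np.savez(n+'2.npz',p=p,d=d); print(n); jars(W,hsv)
    m=hmask(hsv,'blue')&(np.hypot(W[...,0]-.541,W[...,1]+.3283)<.05)&(abs(W[...,2]-.015)<.01)
    print('coaster',m.sum(),cv2.minEnclosingCircle(W[m][:,:2].astype(np.float32)),W[m].mean(0).round(4))
```

```text
top
red few 0
blue few 0
green few 0
coaster 0 ((0.0, 0.0), 0.0) [nan nan nan]
side
red 159 z 0.1354 [0.5375 0.8569] 0.531
blue 142 z 0.1351 [0.4751 0.2935] 0.0235
green 65 z 0.1362 [ 0.5334 -0.2085] 0.0229
coaster 935 ((0.540263831615448, -0.32696813344955444), 0.03176875039935112) [ 0.5411 -0.3285  0.0166]<stdin>:5: RuntimeWarning: Mean of empty slice.
  ret = um.true_divide(
```

View pics/top2.png

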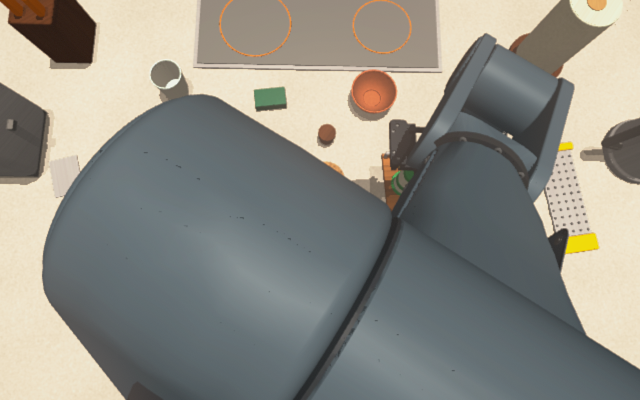

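The arm blocks the top view in this pose. The side view confirms blue is on the board at z 0.135. Grasping green.

Request:
arm_command(
  deltas=[1,-0.001,-0.002,0.05,0,1,0,0,0.05,0,1,0,0,0.03,0,1,0,0,0.01,0,1,0,0,0,0,1,0,0,0,0,1,0,0,0,0,-1,0,0,0,0,-1,0,0,0,0,-1,0,0,0,0,-1,0,0,0,0,-1,0,0,0,0],
  newtons=30,
)

```text
time: 18.95
position: [0.5311, -0.2069, 0.086]
tool_rot: [0.0, 1.0, 0.0, -0.0]
ft_force: [-0.6, 1.3, 1.1]
grip_width: 0.0515
grip_force: 29.9
```

Request:
arm_command(
  deltas=[-1,0,0,-0.03,0,-1,0,0,-0.05,0,-1,0,0,-0.06,0,-1,0.002,0.04,0,0,-1,0.002,0.055,0,0,-1,0.002,0.055,0,0,-1,0.002,0.055,0,0,-1,0.002,0.055,0,0,-1,0.002,0.055,0,0,-1,0,0.055,0,0,-1,0,0.055,0,0,-1,0,0.012,0,0],
)

```text
time: 20.45
position: [0.5186, 0.2328, 0.2253]
tool_rot: [-0.002, 1.0, 0.0, -0.001]
ft_force: [0.1, -0.2, -2.9]
grip_width: 0.0517
grip_force: 29.9
```

Request:
arm_command(
  deltas=[-1,0,0,0,0,-1,0,0,0,0,-1,0,0,0.05,0,-1,0,0,0.05,0,-1,0,0,0.025,0,-1,0,0,0.01,0,-1,0,0,0.004,0,-1,0,0,0,0,-1,0,0,0,0],
)

```text
time: 21.58
position: [0.5205, 0.2299, 0.0883]
tool_rot: [0.0, 1.0, 0.0, 0.001]
ft_force: [-0.8, 0.2, -1.1]
grip_width: 0.0513
grip_force: 29.9
```

Request:
arm_command(
  deltas=[-1,0,0,0.0015,0,-1,0,0,0,0,0,0,0,0,0,1,0,0,0,0,1,0,0,0,0,1,0,0,0,0,1,0,0,-0.03,0,1,0,0,-0.05,0,1,0,0,-0.06,0,1,0,0,0,0,1,0,0,0,0],
)

```text
time: 22.95
position: [0.519, 0.2296, 0.2253]
tool_rot: [0.0, 1.0, -0.0, -0.0]
ft_force: [-0.5, -0.4, 0.7]
grip_width: 0.0871
grip_force: 0.0
```

```bash
cat > rack.py <<'E'
from jars import *
import sys
tag=sys.argv[1]
for n in('top','side'):
    p,d,W,hsv,R,C=cam(n); cv2.imwrite(f'pics/{n}{tag}.png',p[:,:,::-1]); print(n); jars(W,hsv)
    for c,x,y in(('red',.4747,-.2713),('blue',.541,-.3283),('green',.531,-.2055)):
        m=hmask(hsv,c)&(np.hypot(W[...,0]-x,W[...,1]-y)<.045)&(abs(W[...,2]-.016)<.008)
        if m.sum()<30: continue
        cc,r=cv2.minEnclosingCircle(W[m][:,:2].astype(np.float32)); print(c,'coaster',m.sum(),np.round(cc,4),round(r,4),W[m].mean(0).round(4))
    m=hmask(hsv,'yellow',90)&(abs(W[...,2]-.045)<.012)
    if m.sum()>20:
        cc,r=cv2.minEnclosingCircle(W[m][:,:2].astype(np.float32)); print('timer',m.sum(),np.round(cc,4),round(r,4),W[m].mean(0).round(4))
    m=(W[...,2]>.055)&(W[...,2]<.068)&(np.hypot(W[...,0]-.536,W[...,1]+.267)<.06)
    if m.sum()>20: print('dial',m.sum(),W[m].mean(0).round(4))
    m=(W[...,2]>.040)&(W[...,2]<.048)&(np.hypot(W[...,0]-.447,W[...,1]+.189)<.025)
    if m.sum()>20: print('salt',m.sum(),W[m].mean(0).round(4))
E
python3 rack.py 3
```

```text
top
red few 0
blue few 0
green few 11
red coaster 560 [ 0.4742 -0.2722] 0.032 [ 0.4743 -0.2714  0.0152]
blue coaster 457 [ 0.5411 -0.3277] 0.0305 [ 0.5405 -0.3298  0.0152]
green coaster 66 [ 0.5317 -0.2049] 0.0291 [ 0.5392 -0.2168  0.0149]
timer 192 [ 0.5339 -0.0434] 0.2474 [ 0.5323 -0.2581  0.0536]
dial 287 [ 0.5354 -0.2654  0.0602]
salt 122 [ 0.4476 -0.19    0.0435]
side
red 154 z 0.1363 [0.4274 0.3617] 0.0262
blue 44 z 0.1374 [0.472  0.2903] 0.0191
green few 5
red coaster 867 [ 0.4762 -0.2694] 0.0334 [ 0.4749 -0.2713  0.0166]
blue coaster 941 [ 0.5412 -0.3279] 0.0319 [ 0.5413 -0.3285  0.0167]
green coaster 334 [ 0.5313 -0.2029] 0.0313 [ 0.5262 -0.1947  0.0169]
timer 24 [ 0.5487 -0.0319] 0.2535 [ 0.5244 -0.2427  0.0539]
dial 470 [ 0.5353 -0.2702  0.0611]
salt 152 [ 0.4474 -0.1913  0.0448]
```

View pics/side3.png

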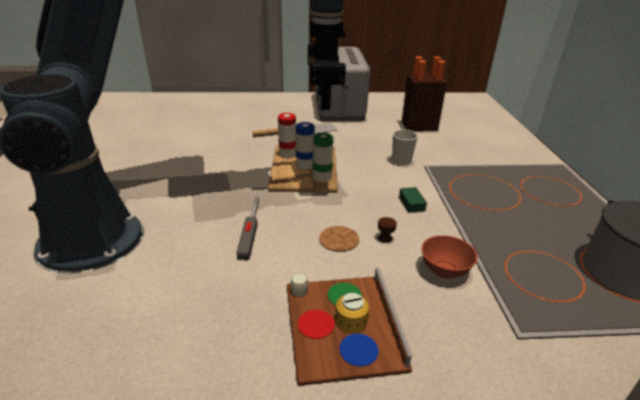

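The side view shows all three jars standing on the board at (287,138), (305,145) and (323,158). The timer is untouched at (352,312) and all three coasters are free. Now the timer.

Request:
arm_command(
  deltas=[1,-0.002,-0.04,0,0,1,-0.002,-0.055,0,0,1,-0.002,-0.055,0,0,1,-0.002,-0.055,0,0,1,-0.002,-0.055,0,0,1,-0.002,-0.055,0,0,1,-0.002,-0.055,0,0,1,-0.002,-0.055,0,0,1,0,-0.055,0,0,1,0,-0.017,0,0,1,0,0,0,0,1,0,0,0,0],
)

```text
time: 24.55
position: [0.5347, -0.2652, 0.2247]
tool_rot: [-0.0, 1.0, 0.001, -0.001]
ft_force: [0.4, 0.3, 0.6]
grip_width: 0.0869
grip_force: 0.0
```

Request:
arm_command(
  deltas=[1,0,0,0.04,0,1,0,0,0.04,0,1,0,0,0.04,0,1,0,0,0,0,1,0,0,0,0,1,0,0,0,0],
)

```text
time: 25.3
position: [0.5365, -0.2677, 0.1076]
tool_rot: [0.0, 1.0, -0.001, 0.002]
ft_force: [-0.7, 0.8, -0.9]
grip_width: 0.087
grip_force: 0.0
```

Request:
arm_command(
  deltas=[1,0,0,0.03,0,1,0,0,0.03,0,1,0,0,0.017,0,1,0,0,0.009,0,1,0,0,0,0,1,0,0,0,0,1,0,0,0,0,-1,0,0,0,0,-1,0,0,0,0,-1,0,0,0,0,-1,0,0,0,0,-1,0,0,0,0],
  newtons=20,
)

```text
time: 26.8
position: [0.5351, -0.2672, 0.0195]
tool_rot: [0.0, 1.0, 0.0, -0.0]
ft_force: [-0.6, 0.0, 0.2]
grip_width: 0.0552
grip_force: 20.0
```

Request:
arm_command(
  deltas=[-1,0,0,-0.03,0,-1,0,0,-0.05,0,-1,-0.001,0.04,0,0,-1,-0.001,0.05,0,0,-1,-0.001,0.05,0,0,-1,-0.001,0.05,0,0,-1,-0.001,0.04,0,0,-1,0,0.017,0,0,-1,0,0,0,0,-1,0,0,0,0,-1,0,0,0,0],
)

```text
time: 28.18
position: [0.5407, -0.0218, 0.0995]
tool_rot: [0.001, 1.0, -0.0, 0.0]
ft_force: [0.7, -0.7, -0.8]
grip_width: 0.0553
grip_force: 20.0
```

Request:
arm_command(
  deltas=[-1,0,0,0.04,0,-1,0,0,0.03,0,-1,0,0,0.01,0,-1,0,0,0.005,0,-1,0,0,0,0,-1,0,0,0,0],
)

```text
time: 28.92
position: [0.5412, -0.0205, 0.0155]
tool_rot: [0.0, 1.0, -0.0, 0.001]
ft_force: [-0.2, 0.5, -0.3]
grip_width: 0.0553
grip_force: 20.0
```

Position matches the mat centre (0.5405,-0.020). I'll lower it, release, rise, and go to the red jar.

Request:
arm_command(
  deltas=[-1,0,0,0.0015,0,-1,0,0,0,0,-0.5,0,0,0,0,0.5,0,0,0,0,1,0,0,0,0,1,0,0,0,0,1,0,0,-0.03,0,1,0,0,-0.06,0,1,0,0,-0.06,0,1,0,0,-0.06,0,1,0,0,0,0,1,0,0,0,0],
)

```text
time: 30.42
position: [0.5397, -0.0201, 0.2228]
tool_rot: [0.0, 1.0, 0.0, -0.0]
ft_force: [-0.4, 0.8, -0.6]
grip_width: 0.0869
grip_force: 0.0
```

Request:
arm_command(
  deltas=[1,0.013,0.05,0,0,1,0.016,0.055,0,0,1,0.016,0.055,0,0,1,0.016,0.055,0,0,1,0.016,0.055,0,0,1,0.016,0.055,0,0,1,0.016,0.055,0,0,1,0.004,0.008,0,0,1,0,0,0,0,1,0,0,0,0,1,0,0,0,0],
)

```text
time: 31.8
position: [0.4283, 0.3664, 0.2228]
tool_rot: [0.002, 1.0, -0.0, -0.0]
ft_force: [0.9, -0.1, 0.8]
grip_width: 0.087
grip_force: 0.0
```

```bash
python3 rack.py 4
python3 - <<'E'
from rig import status; o=status.get_obs(); print(o['time'],o['position'])
import cv2,numpy as np
a=cv2.imread('pics/side4.png')[80:300,200:460]; b=cv2.imread('pics/top4.png')[120:260,260:500]
a=cv2.resize(a,None,fx=1.5,fy=1.5); b=cv2.resize(b,None,fx=1.5,fy=1.5)
c=np.zeros((330,750,3),np.uint8); c[:a.shape[0],:390]=a; c[:b.shape[0],390:]=b; cv2.imwrite('pics/c4.png',c)
E
```

```text
top
red 35 z 0.1316 [0.4194 0.356 ] 0.0224
blue 377 z 0.1348 [0.4752 0.298 ] 0.0244
green 312 z 0.1349 [0.5179 0.2291] 0.0239
red coaster 556 [ 0.4747 -0.2712] 0.0317 [ 0.4742 -0.2715  0.0152]
blue coaster 493 [ 0.5411 -0.328 ] 0.0306 [ 0.5406 -0.3276  0.0153]
green coaster 89 [ 0.5313 -0.2046] 0.0292 [ 0.536  -0.2172  0.0152]
timer 199 [ 0.5411 -0.0216] 0.0271 [ 0.5374 -0.0207  0.0472]
salt 117 [ 0.4477 -0.1896  0.0438]
side
red 129 z 0.135 [0.4283 0.3588] 0.0234
blue 110 z 0.1364 [0.4758 0.2941] 0.0234
green 94 z 0.1369 [0.5188 0.2247] 0.0233
red coaster 861 [ 0.4742 -0.2686] 0.0336 [ 0.4748 -0.2712  0.0166]
blue coaster 938 [ 0.5404 -0.3271] 0.0321 [ 0.5411 -0.3285  0.0167]
green coaster 621 [ 0.5316 -0.2042] 0.0317 [ 0.5314 -0.205   0.0168]
salt 157 [ 0.4472 -0.1917  0.0448]
31.9 [0.42829586 0.36676333 0.22309047]
```

View pics/c4.png

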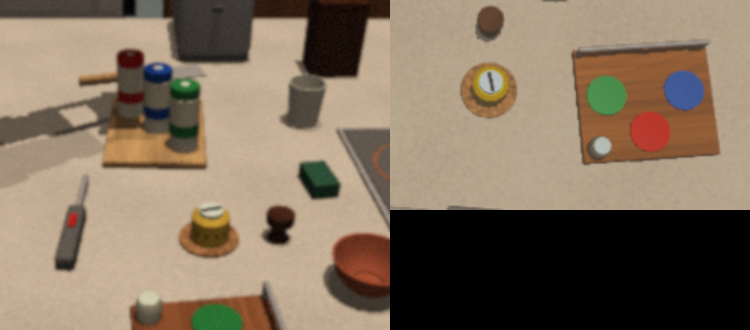

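The timer sits upright in the middle of the mat at (0.541,-0.021). The jars are upright on the board and the salt pot hasn't moved. I'll return the red jar.

Request:
arm_command(
  deltas=[1,0,0,0.05,0,1,0,0,0.05,0,1,0,0,0.026,0,1,0,0,0.01,0,1,0,0,0,0,1,0,0,0,0,1,0,0,0,0,-1,0,0,0,0,-1,0,0,0,0,-1,0,0,0,0,-1,0,0,0,0,-1,0,0,0,0],
  newtons=30,
)

```text
time: 33.4
position: [0.4276, 0.3676, 0.0869]
tool_rot: [0.0, 1.0, -0.0, -0.0]
ft_force: [0.2, -0.5, -0.5]
grip_width: 0.0513
grip_force: 29.9
```

Request:
arm_command(
  deltas=[-1,0,0,-0.03,0,-1,0,0,-0.05,0,-1,0,0,-0.06,0,-1,-0.005,-0.04,0,0,-1,-0.005,-0.055,0,0,-1,-0.005,-0.055,0,0,-1,-0.005,-0.055,0,0,-1,-0.005,-0.055,0,0,-1,-0.005,-0.055,0,0,-1,-0.005,-0.055,0,0,-1,-0.005,-0.055,0,0,-1,-0.005,-0.055,0,0],
)

```text
time: 34.9
position: [0.4718, -0.1138, 0.2266]
tool_rot: [0.001, 1.0, 0.0, -0.0]
ft_force: [1.6, 0.3, -1.5]
grip_width: 0.0513
grip_force: 29.9
```

Request:
arm_command(
  deltas=[-1,-0.002,-0.055,0,0,-1,0,-0.055,0,0,-1,0,-0.048,0,0,-1,0,0,0,0,-1,0,0,0,0,-1,0,0,0.05,0,-1,0,0,0.05,0,-1,0,0,0.025,0,-1,0,0,0.01,0,-1,0,0,0,0,-1,0,0,0,0,-1,0,0,0,0],
)

```text
time: 36.4
position: [0.4749, -0.2707, 0.0933]
tool_rot: [0.0, 1.0, -0.001, 0.001]
ft_force: [-1.3, -0.5, -2.6]
grip_width: 0.0516
grip_force: 29.9
```

Request:
arm_command(
  deltas=[-1,0,0,0.004,0,-1,0,0,0.002,0,-1,0,0,0,0,0,0,0,0,0,1,0,0,0,0,1,0,0,0,0,1,0,0,0,0,1,0,0,-0.03,0,1,0,0,-0.05,0,1,0,0,-0.06,0,1,0,0,0,0,1,0,0.04,0,0],
)

```text
time: 37.9
position: [0.475, -0.2322, 0.2263]
tool_rot: [0.002, 1.0, -0.001, 0.001]
ft_force: [-0.3, 0.7, -1.2]
grip_width: 0.0867
grip_force: 0.0
```

Request:
arm_command(
  deltas=[1,0,0.055,0,0,1,0,0.055,0,0,1,0,0.055,0,0,1,0,0.055,0,0,1,0,0.055,0,0,1,0,0.055,0,0,1,0,0.055,0,0,1,0,0.055,0,0,1,0,0.055,0,0,1,0,0.035,0,0,1,0,0,0,0,1,0,0,0,0],
)

```text
time: 39.4
position: [0.4739, 0.2989, 0.2249]
tool_rot: [0.0, 1.0, -0.001, -0.001]
ft_force: [-1.1, -1.5, -0.7]
grip_width: 0.0872
grip_force: 0.0
```

```bash
python3 rack.py 5; python3 -c "
from rig import status; o=status.get_obs(); print(o['time'],o['position'])"
```

```text
top
red 431 z 0.1348 [ 0.4742 -0.2719] 0.0256
blue few 2
green 288 z 0.135 [0.52   0.2297] 0.0244
red coaster 122 [ 0.4744 -0.271 ] 0.0313 [ 0.469  -0.2579  0.0152]
blue coaster 432 [ 0.5413 -0.3278] 0.0303 [ 0.5438 -0.3287  0.0151]
green coaster 151 [ 0.5314 -0.2045] 0.029 [ 0.5357 -0.2152  0.0153]
timer 200 [ 0.5409 -0.0218] 0.0275 [ 0.537  -0.0212  0.0472]
salt 117 [ 0.4476 -0.1897  0.044 ]
side
red 655 z 0.1362 [ 0.4745 -0.2727] 0.0257
blue few 16
green 90 z 0.1369 [0.5186 0.2248] 0.0227
red coaster 238 [ 0.4749 -0.2695] 0.0333 [ 0.4751 -0.286   0.0166]
blue coaster 939 [ 0.5411 -0.3271] 0.0318 [ 0.5412 -0.3286  0.0166]
green coaster 561 [ 0.532  -0.2043] 0.0311 [ 0.534  -0.2052  0.0169]
dial 55 [ 0.4911 -0.2885  0.0619]
salt 86 [ 0.4425 -0.1911  0.0448]
39.5 [0.47436687 0.29842097 0.22547005]
```

Request:
arm_command(
  deltas=[1,-0.001,0,0.05,0,1,0,0,0.05,0,1,0,0,0.029,0,1,0,0,0.01,0,1,0,0,0,0,1,0,0,0,0,1,0,0,0,0,-1,0,0,0,0,-1,0,0,0,0,-1,0,0,0,0,-1,0,0,0,0,-1,0,0,0,0],
  newtons=30,
)

```text
time: 41.0
position: [0.4757, 0.2999, 0.087]
tool_rot: [0.0, 1.0, 0.0, -0.0]
ft_force: [-0.2, 1.0, -0.4]
grip_width: 0.0515
grip_force: 30.0
```

Request:
arm_command(
  deltas=[-1,0,0,-0.03,0,-1,0,0,-0.05,0,-1,0,0,-0.06,0,-1,-0.006,-0.04,0,0,-1,-0.006,-0.055,0,0,-1,-0.006,-0.055,0,0,-1,-0.006,-0.055,0,0,-1,-0.006,-0.055,0,0,-1,-0.006,-0.055,0,0,-1,-0.006,-0.055,0,0,-1,-0.006,-0.055,0,0,-1,-0.006,-0.055,0,0],
)

```text
time: 42.5
position: [0.5286, -0.1818, 0.2263]
tool_rot: [0.001, 1.0, 0.001, -0.001]
ft_force: [0.4, 0.8, -4.2]
grip_width: 0.0513
grip_force: 30.0
```

Request:
arm_command(
  deltas=[-1,-0.006,-0.055,0,0,-1,-0.005,-0.055,0,0,-1,0,-0.038,0,0,-1,0,0,0,0,-1,0,0,0,0,-1,0,0,0.05,0,-1,0,0,0.05,0,-1,0,0,0.025,0,-1,0,0,0.01,0,-1,0,0,0,0,-1,0,0,0,0,-1,0,0,0,0],
)

```text
time: 44.0
position: [0.541, -0.3288, 0.0936]
tool_rot: [0.0, 1.0, -0.001, 0.001]
ft_force: [0.1, -0.2, -3.0]
grip_width: 0.0516
grip_force: 30.0
```

Request:
arm_command(
  deltas=[-1,0,0,0.004,0,-1,0,0,0.002,0,-1,0,0,0,0,0,0,0,0,0,1,0,0,0,0,1,0,0,0,0,1,0,0,0,0,1,0,0,-0.03,0,1,0,0,-0.05,0,1,0,0,-0.06,0,1,0,0,0,0,1,0.002,0.04,0,0],
)

```text
time: 45.5
position: [0.5386, -0.2905, 0.2262]
tool_rot: [0.002, 1.0, -0.001, 0.001]
ft_force: [0.3, 0.1, -0.9]
grip_width: 0.0869
grip_force: 0.0
```

Request:
arm_command(
  deltas=[1,0.002,0.055,0,0,1,0.002,0.055,0,0,1,0.002,0.055,0,0,1,0.002,0.055,0,0,1,0.002,0.055,0,0,1,0.002,0.055,0,0,1,0.002,0.055,0,0,1,0.002,0.055,0,0,1,0.002,0.055,0,0,1,0.001,0.023,0,0,1,0,0,0,0,1,0,0,0,0],
)

```text
time: 47.0
position: [0.5192, 0.2289, 0.2252]
tool_rot: [0.0, 1.0, -0.0, -0.001]
ft_force: [0.2, -0.1, -0.9]
grip_width: 0.0871
grip_force: 0.0
```

```bash
python3 rack.py 6 | grep -v -e coaster -e few; python3 -c "
from rig import status; o=status.get_obs(); print(o['time'],o['position'])"
```

```text
top
red 445 z 0.1349 [ 0.4742 -0.2726] 0.026
blue 335 z 0.1352 [ 0.5399 -0.3282] 0.0246
timer 200 [0.5382 0.0797] 0.1253 [ 0.5367 -0.0201  0.0474]
dial 63 [ 0.5263 -0.2997  0.0622]
salt 120 [ 0.448  -0.19    0.0439]
side
red 660 z 0.1362 [ 0.4741 -0.272 ] 0.0255
blue 650 z 0.1364 [ 0.5411 -0.3298] 0.0259
dial 49 [ 0.4914 -0.2882  0.0613]
salt 92 [ 0.442  -0.191   0.0448]
47.1 [0.5195452  0.22847869 0.22560392]
```

Request:
arm_command(
  deltas=[1,0,0.001,0.05,0,1,0,0,0.05,0,1,0,0,0.029,0,1,0,0,0.01,0,1,0,0,0,0,1,0,0,0,0,1,0,0,0,0,-1,0,0,0,0,-1,0,0,0,0,-1,0,0,0,0,-1,0,0,0,0,-1,0,0,0,0],
  newtons=30,
)

```text
time: 48.6
position: [0.5196, 0.2307, 0.087]
tool_rot: [0.0, 1.0, -0.0, -0.0]
ft_force: [0.0, -0.4, -0.3]
grip_width: 0.0514
grip_force: 30.0
```

Request:
arm_command(
  deltas=[-1,0,0,-0.03,0,-1,0,0,-0.05,0,-1,0,0,-0.06,0,-1,-0.002,-0.04,0,0,-1,-0.002,-0.055,0,0,-1,-0.002,-0.055,0,0,-1,-0.002,-0.055,0,0,-1,-0.002,-0.055,0,0,-1,-0.002,-0.055,0,0,-1,0,-0.055,0,0,-1,0,-0.055,0,0,-1,0,-0.01,0,0],
)

```text
time: 50.1
position: [0.531, -0.208, 0.2264]
tool_rot: [0.003, 1.0, -0.0, -0.0]
ft_force: [-0.5, 0.3, -3.4]
grip_width: 0.0516
grip_force: 30.0
```

Request:
arm_command(
  deltas=[-1,0,0,0,0,-1,0,0,0,0,-1,0,0,0.05,0,-1,0,0,0.05,0,-1,0,0,0.025,0,-1,0,0,0.01,0,-1,0,0,0,0,-1,0,0,0,0,-1,0,0,0,0],
)

```text
time: 51.22
position: [0.5321, -0.2047, 0.0934]
tool_rot: [0.0, 1.0, -0.001, 0.001]
ft_force: [0.6, -0.2, -3.1]
grip_width: 0.0515
grip_force: 30.0
```

Lower, release, rise, and retreat towards the board for a final check.

Request:
arm_command(
  deltas=[-1,0,0,0.004,0,-1,0,0,0.002,0,-1,0,0,0,0,0,0,0,0,0,1,0,0,0,0,1,0,0,0,0,1,0,0,0,0,1,0,0,-0.03,0,1,0,0,-0.05,0,1,0,0,-0.06,0,1,0,0,0,0,1,0.002,0.04,0,0],
)

```text
time: 52.72
position: [0.53, -0.1661, 0.2263]
tool_rot: [0.002, 1.0, -0.001, 0.001]
ft_force: [0.6, 0.3, 0.3]
grip_width: 0.0866
grip_force: 0.0
```

Request:
arm_command(
  deltas=[1,0.008,0.055,0,0,1,0.008,0.055,0,0,1,0.008,0.055,0,0,1,0.008,0.055,0,0,1,0.008,0.055,0,0,1,0.008,0.055,0,0,1,0.008,0.055,0,0,1,0.008,0.055,0,0,1,0.008,0.055,0,0,1,0,0,0,0,1,0,0,0,0,1,0,0,0,0],
)

```text
time: 54.22
position: [0.4577, 0.3294, 0.2255]
tool_rot: [0.001, 1.0, -0.0, -0.001]
ft_force: [-0.3, 0.2, 0.5]
grip_width: 0.0869
grip_force: 0.0
```

```bash
python3 rack.py 7
python3 - <<'E'
import cv2,numpy as np
a=cv2.imread('pics/side7.png')[80:390,200:460]; b=cv2.imread('pics/top7.png')[120:260,260:500]
b=cv2.resize(b,None,fx=2,fy=2)
c=np.zeros((310,740,3),np.uint8); c[:,:260]=a; c[:280,260:]=b; cv2.imwrite('pics/c7.png',c)
E
```

```text
top
red 447 z 0.1348 [ 0.4743 -0.2723] 0.0259
blue 334 z 0.1352 [ 0.5396 -0.3278] 0.0245
green 246 z 0.1353 [ 0.5313 -0.2058] 0.0243
red coaster 119 [ 0.4743 -0.271 ] 0.0312 [ 0.4695 -0.2576  0.0153]
blue coaster 33 [ 0.5406 -0.3272] 0.0301 [ 0.5523 -0.3161  0.0148]
timer 201 [ 0.5412 -0.0222] 0.0276 [ 0.537  -0.0211  0.0472]
dial 63 [ 0.5253 -0.2973  0.062 ]
salt 121 [ 0.448  -0.1897  0.0437]
side
red 658 z 0.1362 [ 0.4739 -0.2721] 0.0266
blue 655 z 0.1363 [ 0.5402 -0.3284] 0.0259
green 365 z 0.1366 [ 0.5307 -0.2052] 0.0262
red coaster 235 [ 0.4744 -0.269 ] 0.0334 [ 0.4751 -0.2853  0.0165]
blue coaster 183 [ 0.5412 -0.3284] 0.0308 [ 0.5406 -0.3443  0.0167]
dial 192 [ 0.517  -0.2437  0.062 ]
salt 91 [ 0.4422 -0.191   0.0449]
```

View pics/c7.png

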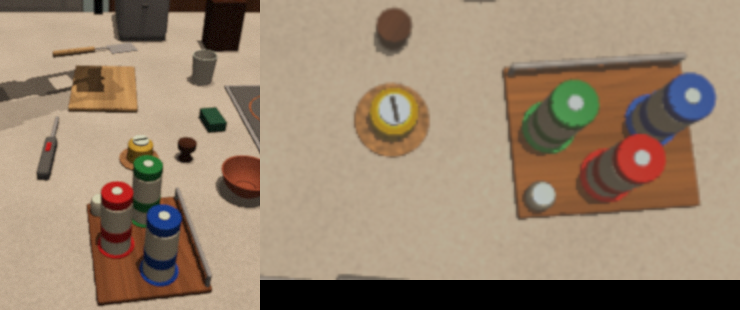

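The jars stand upright within about 1 mm of their own coasters' centres. The timer is centred on the mat (393,115 in the crop), and the salt pot hasn't moved. Handing in.

```bash
python3 -c "
from rig import order; print(order.hand_in())"
```

```text
the job is handed in; nothing more can be done
None
```

The job is handed in at about 54 s: the timer is in the middle of the cork mat, all three jars are back upright within about 1.5 mm of the centre of their own coasters, and the salt pot has not moved.

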